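# Press a sample tub's lid home with the toggle press

### The arm

A 7-joint arm with a two-finger parallel gripper is mounted at the origin on the work surface. World frame = base frame: x ahead of the robot, y to its left, z up, the work surface at z = 0. Lengths are in m, angles in rad, forces in N, time in s.
With the tool pointing down it reaches from about 0.425 to 0.95 m from the base axis. Payload 4.7 kg.
Tool frame: the origin (TCP) lies on the centre line of the jaws, within the pads' length; the fingertips stand robot.nose_length ahead of it and the grasp point (between the pads) lies 8 mm behind it (robot.nose_length is the distance from the TCP to the fingertips, in m); z points along the fingers, y is the line along which they close (so a half turn about z gives the same grasp; the last joint's range is limited). The gripper opens to 85 mm and grips with 20 to 120 N. Pads are 22 mm wide; open, the fingers measure 114 mm over their backs; the gripper's body (76 mm by 85 mm) begins 54 mm behind the grasp point. The pads swing forward as they close: fully open they stand 13 mm farther back than shut.
Start: joints at [1.103, 0.469, -0.049, 1.532, 0.024, 1.141, -0.082], TCP at [0.287, -0.611, 0.242] pointing down, gripper open.
Joint ranges: [-2.59, 2.59], [-0.33, 1.99], [-1.39, 1.29], [0.1, 2.45], [-1.04, 4.18], [0.21, 1.99], [-2.66, 2.66]. Speed limits (rad/s): [2.57, 2.57, 3.14, 3.14, 3.14, 3.14, 3.14].

### API

Orientations are given as [roll, pitch, yaw] about the fixed x, y, z axes, in that order (R = Rz(yaw) Ry(pitch) Rx(roll)).
In Python, from plant import robot gives the robot as it stands. Calls block until the motion is done:
- robot.goto(position, orientation): joint-space move of the TCP to a pose.
- robot.move_straight(position, vel=0.15, attitude=None, contact_N=None): straight line of the TCP; attitude=None keeps the orientation; vel is the mean speed in m/s. With contact_N (N) it stops when the force on the tool has changed by that much, and returns True; else False.
- robot.move_joints(angles): joint-space move.
- robot.grip(opening, strength=None): opening from 0.0 (shut) to 1.0 (fully open); strength is the grip in N (None keeps the last); returns when the fingers have stopped.
- robot.sleep(seconds).
- robot.inverse_kinematics(position, orientation): joint angles nearest the present ones, or None.
- robot.sense(): the state.
- robot.grab_frame(name): name is "side" or "top" or "wrist"; returns a dict with "image" (420x560x3 uint8, red, green, blue), "range_z" (420x560 float32, m along the optical axis (not along the pixel's ray), 0 where there is no reading), "fx", "fy", "cx", "cy" (pixels), "R" (3x3) and "t" (3): a world point X has camera coordinates R X + t. Camera axes: x right, y down, z forward; pixel columns grow to the right and rows downward; lengths in m; the calibration is good to about 2 mm. The wrist camera is an equidistant fisheye: a pixel r from the principal point sees the ray r / f radians off the axis. A picture is of the moment at which its call begins.
A pose or a line that the arm cannot do raises robot.IKError and nothing moves.
- robot.close_job(): hands the job in; it is judged then, once.
The state is a dict: "t": time; "joint_pos": joint angles; "joint_velocities": joint speeds; "effort": joint torques, N m; "tcp_pos": TCP position; "tcp_rot": TCP orientation; "wrist_force": force on the tool from outside, world axes, zero at the start; "torque": the same for the moment, N m; "opening": opening from 0.0 (shut) to 1.0 (fully open); "gripper_force": force on a finger pad.
Only numpy, scipy, OpenCV 4.12 (cv2) and the standard library are available. Lean on these libraries where they do the work, as an engineer would, in place of code of your own. Each camera call takes 0.05 s, during which the arm holds its last target. There are 200 camera calls.

### The job

Two toggle presses stand on the steel lab table with their clamp arms thrown open; one holds a sample tub whose lid still stands proud, the other is empty. Swing the arm of the press with the tub over onto the lid and push it down until the lid is fully home, then swing the arm back over to its open rest and let go. Leave the empty press's arm alone.

Things in the scene. Friction and masses are not known exactly. Their poses are not given: they have to be found in the camera images.
- press: The press with the tub: plate 220 x 110 x 12 mm, fixed to the table. Origin: centre of its underside; x axis along its length, from arm pivot to tub; z up. Pivot pin (56 mm long) along y at x = -55, z = 95 mm, in cheeks up to z = 105 mm. White tub (66 mm wide) fixed in a ring at x = 25; its lid, 74 mm wide, 10 mm thick, has its top at z = 75 mm proud, 67 mm home
- press_knob (a point): Centre of the black barrel grip at the arm's end: a cylinder 26 mm across, 36 mm long along the press's y axis; pinch its flat ends from above. It is 140 mm from the pivot on a straight steel bar 20 mm wide, 12 mm thick. At arm angle q it lies, in the press's frame, at x = -55 + 140 cos(2.443 - q), y = 0, z = 95 + 140 sin(2.443 - q) mm
- press_arm (a joint): Arm angle, rad: 0 = open, leaning back 50 degrees past upright on its stop; 0.87 = upright; 2.34 = rubber foot meets the proud lid; 2.443 = arm level, lid home. The arm (about 0.25 kg) falls slowly to whichever side of upright it is on. Its weight alone does not seat the lid: that takes about 4 to 6 N more, down at the grip
- lid (a joint): How far the tub's lid has been pushed down, m: 0 = standing proud, 0.008 = fully home. It is a stiff fit (about 10 N) and stays where it is pushed
- spare_arm (a joint): Clamp arm angle of the other, equal press with no tub in it, rad: 0 = open, as it starts and should stay. It stands roughly 0.36 m to one side of the press (+y or -y)

How it is judged:
By the outcome, as a careful person would: the job done as asked, in the order asked, and still so for the second after the job is handed in, with the robot touching nothing.
It also fails if it takes over 51 s, if anything falls off the work surface, if the arm or the gripper's body presses on something with over 40 N, if the wrist force passes 120 N, or if a joint passes its speed limit or range.

## Working session

There is one attempt and no reset: what is moved stays moved. The work goes in short steps, each a Python script; the robot and the scene stay as the last script left them, time stands still between calls to the robot, and variables do not carry over. Pictures are saved under pics/ and viewed, at most 10 in all, crops included, and the job is handed in when it is done.

```bash
mkdir -p pics; ls
python3 - <<'E'
from plant import robot
import cv2,numpy as np
s=robot.sense();print(s['t'],s['tcp_pos'],s['tcp_rot'],robot.nose_length)
for n in("top","side"):
    f=robot.grab_frame(n);np.savez(f"{n}.npz",**f);cv2.imwrite(f"pics/{n}.png",f["image"][:,:,::-1])
    print(n,f["fx"],f["cx"],f["cy"],-f["R"].T@f["t"],f["R"].round(2).tolist())
E
```

```text
pics
0.0 [ 0.28657387 -0.61051975  0.24124432] [-3.13959722e+00  7.01757073e-05  4.38872523e-01] 0.011
top 430.41927375846984 280.43658338345807 212.55776694003467 [ 0.4712681  -0.06241883  0.9568816 ] [[0.0, -1.0, -0.04], [-1.0, -0.0, -0.08], [0.08, 0.04, -1.0]]
side 396.4898202689087 284.8415474854666 210.62094230708598 [ 0.38728144 -0.51199546  0.61892371] [[0.94, -0.34, -0.02], [-0.25, -0.65, -0.72], [0.23, 0.68, -0.7]]
```

View pics/top.png

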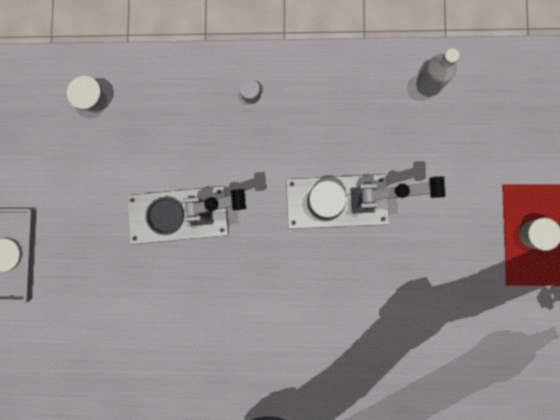

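View pics/side.png

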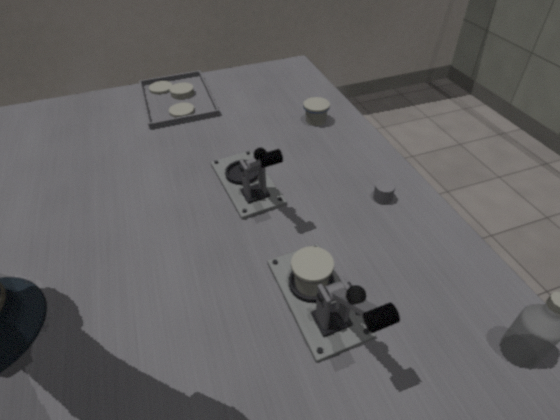

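The top view shows the tub press with its plate centre at about (338,201), lid (327,199) and knob (438,187). The empty press is to its left, in world +y, at about (178,215). The side view agrees. Next I'll measure the plate, lid and knob.

```bash
cat > h.py <<'E'
import numpy as np,cv2
def ray(f,uv,z):
    d=np.c_[(np.atleast_2d(uv)-[f["cx"],f["cy"]])/[f["fx"],f["fy"]],np.ones(len(np.atleast_2d(uv)))]@f["R"]
    c=-f["R"].T@f["t"]; return c+d*((z-c[2])/d[:,2])[:,None]
def cloud(f):
    v,u=np.mgrid[:420,:560]; Z=f["range_z"]
    P=np.dstack([(u-f["cx"])/f["fx"]*Z,(v-f["cy"])/f["fy"]*Z,Z])
    return (P-f["t"])@f["R"]
E
python3 - <<'E'
from h import *
f=dict(np.load("top.npz"));P=cloud(f);im=f["image"].astype(int);g=im.mean(2)
roi=np.zeros((420,560),bool);roi[150:245,275:460]=1
print("table z",np.median(P[300:320,100:200,2]), "plate z",np.median(P[178:225,290:300,2]))
m=(roi&(P[...,2]>0.006)&(g>100)).astype(np.uint8)
# plate
mp=((g>135)&roi).astype(np.uint8); mp=cv2.morphologyEx(mp,cv2.MORPH_CLOSE,np.ones((9,9)))
c=max(cv2.findContours(mp,0,2)[0],key=cv2.contourArea);r=cv2.minAreaRect(c);b=cv2.boxPoints(r)
print(r);w=ray(f,b,0.012);print(w.round(4),[np.linalg.norm(w[i]-w[i-1]).round(4) for i in range(4)],w.mean(0))
# lid
ml=roi&(P[...,2]>0.06)&(P[...,2]<0.09)&(g>150)
u=np.argwhere(ml);print("lid n",len(u),"z",np.median(P[ml][:,2]))
(cx,cy),rr=cv2.minEnclosingCircle(u[:,::-1].astype(np.float32));print((cx,cy),rr,ray(f,[cx,cy],0.075),ray(f,u[:,::-1].mean(0),.075))
# knob
mk=(roi&(g<50)).astype(np.uint8);mk[:,:425]=0
c=max(cv2.findContours(mk,0,2)[0],key=cv2.contourArea);r=cv2.minAreaRect(c);print("knob",r)
sel=mk.astype(bool)&(P[...,2]>.15);print(sel.sum(),np.median(P[sel],0),P[sel].min(0),P[sel].max(0));print(ray(f,r[0],0.206))
print("expected z",.095+.14*np.sin(2.443), "x",-.055+.14*np.cos(2.443))
E
```

```text
table z -0.0003019721013849207 plate z 0.011898628972375442
((367.0, 196.99996948242188), (93.99998474121094, 183.99996948242188), 90.0)
[[ 0.6851 -0.0113  0.012 ]
 [ 0.6832 -0.4152  0.012 ]
 [ 0.4776 -0.4096  0.012 ]
 [ 0.476  -0.0125  0.012 ]] [np.float64(0.2091), np.float64(0.4039), np.float64(0.2056), np.float64(0.3971)] [ 0.58047748 -0.21213918  0.012     ]
lid n 1015 z 0.07492428824859773
(327.3333435058594, 198.5) 18.037858963012695 [[ 0.56929651 -0.12287017  0.075     ]] [[ 0.5692304  -0.12289944  0.075     ]]
knob ((436.7919006347656, 186.58628845214844), (19.23670196533203, 13.465692520141602), 85.91438293457031)
259 [ 0.57751606 -0.30633342  0.19621126] [ 0.55966503 -0.31921297  0.18483902] [ 0.59385661 -0.29647343  0.20106351]
[[ 0.57548576 -0.30310605  0.206     ]]
expected z 0.18503969123939862 x -0.16220472938034855
```

Run:
```python
from h import *
f=dict(np.load("top.npz"));P=cloud(f);g=f["image"].astype(int).mean(2)
m=np.zeros((420,560),np.uint8);z=P[...,2];m[150:245,275:460]=((z>.007)&(z<.12))[150:245,275:460]
m=cv2.morphologyEx(m,cv2.MORPH_OPEN,np.ones((3,3)));m[:,395:]=0
Q=P[(z>.008)&(z<.016)&(m>0)]
r=cv2.minAreaRect((Q[:,:2]*1000).astype(np.float32));print(len(Q),r)
b=cv2.boxPoints(r);print(b)
lid=np.array([.5693,-.1229])
mk=np.zeros_like(m);mk[150:245,425:460]=((z>.15)&(g<60))[150:245,425:460]
rk=cv2.minAreaRect((P[mk>0][:,:2]*1000).astype(np.float32));print("knob rect",rk)
u=cv2.minAreaRect(np.argwhere(mk)[:,::-1].astype(np.float32));k=ray(f,u[0],.192)[0];print(k)
for a in (lid-k[:2],): print("axis lid-knob",np.degrees(np.arctan2(a[1],a[0])),np.linalg.norm(a),"exp .187")
```

```text
2877 ((570.79736328125, -148.07705688476562), (110.229736328125, 220.04486083984375), 2.6257336139678955)
[[ 510.70007   -40.695038]
 [ 520.78064  -260.50888 ]
 [ 630.89465  -255.45908 ]
 [ 620.8141    -35.645233]]
knob rect ((577.045654296875, -307.7734069824219), (34.62200927734375, 21.997434616088867), 2.364448070526123)
[ 0.57758202 -0.30795977  0.192     ]
axis lid-knob 92.56246161587396 0.1852450058259963 exp .187
```

```bash
cat >> h.py <<'E'
YAW=np.radians(92.6);EX=np.array([np.cos(YAW),np.sin(YAW),0]);C=np.array([.5706,-.1477,0])
def knob(q,r=.140): return C+EX*(-.055+r*np.cos(2.443-q))+[0,0,.095+r*np.sin(2.443-q)]
def tcp(q): return knob(q)-[0,0,.008]
E
python3 - <<'E'
from h import *
from plant import robot
for y in (YAW,YAW-np.pi):
    for q in (0,.87,1.6,2.443):
        j=robot.inverse_kinematics(tcp(q)+[0,0,.1*(q==0)],[np.pi,0,y]);print(y.round(2),q,None if j is None else np.round(j,2))
E
```

```text
1.62 0 [ 0.71  0.44 -0.4   1.52  0.18  1.21  0.32]
1.62 0.87 [ 0.62  0.41 -0.47  1.7   0.21  1.08  0.13]
1.62 1.6 [ 0.54  0.42 -0.56  1.8   0.26  1.   -0.07]
1.62 2.443 [ 0.45  0.54 -0.54  1.9   0.38  0.8  -0.26]
-1.53 0 [ 0.28  0.41  0.21  1.55 -0.09  1.19 -2.59]
-1.53 0.87 [-0.48  0.59  1.12  1.76 -0.57  1.16 -2.29]
-1.53 1.6 [-0.66  0.58  1.12  1.86 -0.6   1.08 -2.4 ]
-1.53 2.443 [-0.71  0.77  1.11  1.97 -0.85  0.97 -2.27]
```

Run:
```python
from h import *
from plant import robot
robot.goto(tcp(0)+[0,0,.09],[np.pi,0,YAW])
F0=robot.sense()["wrist_force"]
print(robot.move_straight(tcp(0),vel=.1,contact_N=6))
s=robot.sense();print(s["t"],s["tcp_pos"],tcp(0),s["wrist_force"],F0)
robot.grip(0.0,40)
s=robot.sense();print(s["t"],s["tcp_pos"],s["wrist_force"],s["opening"],s["gripper_force"])
f=robot.grab_frame("side");cv2.imwrite("pics/g1.png",f["image"][:,:,::-1])
```

```text
False
2.7 [ 0.57852915 -0.30989078  0.1778374 ] [ 0.57795809 -0.30973775  0.17703969] [0.14297094 0.26567578 0.15691287] [-0.64309514 -1.13775846  0.00154096]
3.2083 [ 0.578592   -0.30976607  0.17760559] [ 0.98466648 -0.34269782  2.36781848] 0.4163691280173683 43.57388734817505
```

View pics/g1.png

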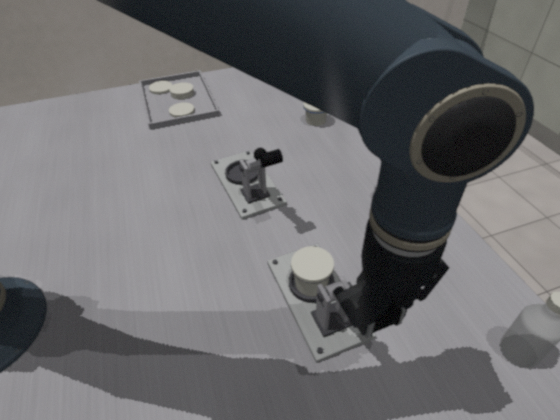

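The gripper is on the grip (opening 0.416, about 35 mm, against 36 mm expected), with the jaws around the knob at about (385,305). Now I'll swing the arm, logging force and trimming the radius.

```bash
cat >> h.py <<'E'
def swing(robot,q0,q1,off,n,vel=.12,lim=45,comp=2e-4):
    """step along the arc; trim the offset radially by the measured force"""
    off=np.array(off,float)
    for q in np.linspace(q0,q1,n+1)[1:]:
        robot.move_straight(tcp(q)+off,vel=vel)
        s=robot.sense();F=np.array(s["wrist_force"]);a=2.443-q
        er=EX*np.cos(a)+[0,0,np.sin(a)];et=EX*np.sin(a)-[0,0,np.cos(a)]
        print(round(s["t"],2),round(q,2),"Frad %.1f Ftan %.1f Flat %.1f"%(F@er,F@et,F@np.cross(er,et)),"off",(off*1e3).round(1),"err",((s["tcp_pos"]-tcp(q)-off)*1e3).round(1),flush=True)
        if np.linalg.norm(F)>lim: print("STOP");break
        off=off+er*np.clip(comp*(F@er),-.0015,.0015)
    return q,off
E
python3 - <<'E'
from h import *
from plant import robot
print(swing(robot,0,2.25,[0,0,0],15))
s=robot.sense();print(s["opening"],s["gripper_force"])
E
```

```text
3.58 0.15 Frad 1.6 Ftan 0.7 Flat -3.3 off [0. 0. 0.] err [ 0.6 -0.   0.3]
3.91 0.3 Frad -0.1 Ftan 0.0 Flat -4.4 off [ 0.  -0.2  0.2] err [ 0.6  0.2 -0. ]
4.23 0.45 Frad 0.0 Ftan -0.2 Flat -3.9 off [ 0.  -0.2  0.2] err [ 0.5 -0.1 -0.1]
4.56 0.6 Frad 0.6 Ftan -0.7 Flat -5.2 off [ 0.  -0.2  0.2] err [ 0.5 -0.3  0. ]
4.88 0.75 Frad 1.6 Ftan 0.1 Flat -5.0 off [ 0.  -0.2  0.3] err [ 0.5 -0.6  0.1]
5.21 0.9 Frad 1.3 Ftan -0.8 Flat -6.0 off [ 0.  -0.3  0.7] err [ 0.5 -1.   0.2]
5.53 1.05 Frad 1.0 Ftan -0.7 Flat -5.2 off [ 0.  -0.3  0.9] err [ 0.5 -1.1  0.3]
5.86 1.2 Frad 2.4 Ftan -1.6 Flat -4.2 off [ 0.  -0.2  1.1] err [ 0.5 -0.4  0.3]
6.18 1.35 Frad 2.7 Ftan -1.1 Flat -4.6 off [ 0.  -0.1  1.6] err [0.4 0.1 0.1]
6.51 1.5 Frad 1.6 Ftan 0.0 Flat -5.6 off [-0.   0.2  2.1] err [ 0.4  0.4 -0.3]
6.83 1.65 Frad 3.5 Ftan -0.4 Flat -5.1 off [-0.   0.4  2.3] err [ 0.4  0.6 -0.2]
7.16 1.8 Frad 1.2 Ftan -0.7 Flat -5.2 off [-0.   0.9  2.8] err [ 0.4  0.5 -0.4]
7.48 1.95 Frad 2.3 Ftan -0.8 Flat -6.2 off [-0.  1.  3.] err [ 0.4  1.  -0.5]
7.81 2.1 Frad 2.5 Ftan -0.2 Flat -5.2 off [-0.1  1.4  3.2] err [ 0.4  1.2 -0.6]
8.13 2.25 Frad 2.9 Ftan -0.1 Flat -5.1 off [-0.1  1.9  3.3] err [ 0.3  1.4 -0.7]
(np.float64(2.25), array([-0.00011303,  0.00248915,  0.00345889]))
0.41113849238533234 52.43685007095337
```

Run:
```python
from h import *
from plant import robot
robot.grip(0.0,70)
off=np.array([-.0001,.0025,.0035])
for q in np.arange(2.28,2.54,.02):
    robot.move_straight(tcp(q)+off,vel=.03)
    s=robot.sense();F=np.array(s["wrist_force"]);print(round(s["t"],2),q.round(2),F.round(1),"knob z mm %.1f y %.1f"%((s["tcp_pos"][2]+.008)*1e3,s["tcp_pos"][1]*1e3),flush=True)
    if F[2]>22: break
robot.sleep(.3);s=robot.sense();print(s["wrist_force"],s["tcp_pos"],s["opening"],q)
for n in("top","side"):
    f=robot.grab_frame(n);np.savez(f"{n}2.npz",**f);cv2.imwrite(f"pics/{n}2.png",f["image"][:,:,::-1])
```

```text
8.64 2.28 [4.7 3.1 3.2] knob z mm 121.0 y -61.3
8.89 2.3 [5.  2.8 2.9] knob z mm 118.4 y -60.7
9.14 2.32 [4.8 3.8 3.2] knob z mm 115.4 y -60.3
9.39 2.34 [4.  3.9 4.5] knob z mm 112.8 y -59.8
9.64 2.36 [5.1 4.4 3.1] knob z mm 109.8 y -59.5
9.89 2.38 [4.5 3.8 3.7] knob z mm 107.1 y -59.3
10.14 2.4 [4.5 4.  3.3] knob z mm 104.3 y -59.1
10.39 2.42 [4.9 5.3 3.1] knob z mm 101.5 y -59.0
10.64 2.44 [4.3 3.6 2.5] knob z mm 98.6 y -58.9
10.89 2.46 [5.1 4.4 3.2] knob z mm 96.0 y -58.8
11.14 2.48 [3.2 4.2 6.8] knob z mm 93.7 y -58.8
11.39 2.5 [3.4 4.6 6.9] knob z mm 91.0 y -59.0
11.64 2.52 [3.1 4.5 6.5] knob z mm 88.1 y -59.1
11.89 2.54 [3.2 5.3 7.3] knob z mm 85.4 y -59.2
[2.36772742 4.85966638 8.09321593] [ 0.56706567 -0.05922707  0.07741132] 0.4152246407036994 2.54
```

View pics/side2.png

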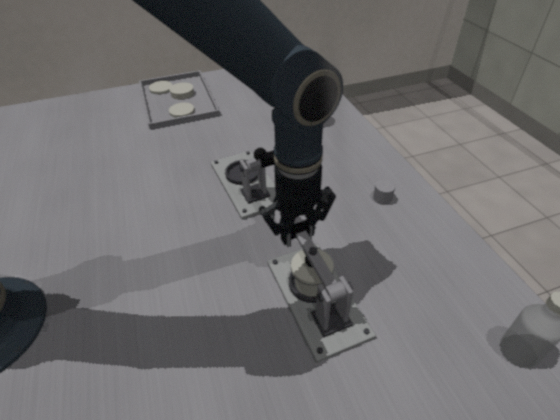

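The side view shows the arm over the tub at about (315,250), still tilted up or near level. Force rose by only about 4 N at tool z of about 95 mm, so I'll check the arm angle from depth.

```bash
cat >> h.py <<'E'
def barangle(f):
    P=cloud(f);EY=np.array([-EX[1],EX[0],0]);x=(P-C)@EX;y=(P-C)@EY;z=P[...,2]
    m=(abs(y)<.008)&(x>-.035)&(x<.05)&(z>.085)&(z<.2)&(f["range_z"]>0)
    for x0 in np.arange(-.035,.05,.01):
        k=m&(x>=x0)&(x<x0+.01)
        if k.sum()>3: print("x %.0f z %.1f n %d"%(1e3*x0+5,1e3*np.median(z[k]),k.sum()),end="; ")
    k=(np.hypot(x-.025,y)<.033)&(abs(y)>.014)&(z>.05)&(z<.085)&(f["range_z"]>0)
    print("\nlid z",k.sum(),np.median(z[k])*1e3 if k.any() else None)
E
python3 - <<'E'
from h import *
for n in("top2","side2"): barangle(dict(np.load(n+".npz")))
E
```

```text
x -30 z 101.6 n 40; x -20 z 101.9 n 38; x -10 z 102.1 n 43; x 0 z 102.0 n 38; x 10 z 103.3 n 11; 
lid z 28 69.95596111388235
x -30 z 101.8 n 51; x -20 z 102.3 n 51; x -10 z 102.5 n 51; x 0 z 102.6 n 49; x 10 z 103.0 n 45; x 20 z 104.8 n 63; x 30 z 109.2 n 32; x 40 z 104.2 n 40; x 50 z 104.2 n 22; 
lid z 321 69.64154887056004
```

The bar is tilted by about 0.03 rad and the lid top is at about 69.7 mm (home is 67), so the lid is most of the way in. The pads have slid about 13 mm below the knob centre. I'll re-grip on centre while the arm rests on the lid, then finish the push.

Run:
```python
from h import *
from plant import robot
robot.grip(0.65,60)
robot.move_straight(tcp(2.41),vel=.08)
robot.grip(0.0,80)
s=robot.sense();print(s["t"],s["opening"],s["wrist_force"],s["tcp_pos"],tcp(2.41))
off=np.zeros(3)
for q in np.arange(2.42,2.50,.01):
    robot.move_straight(tcp(q),vel=.02)
    s=robot.sense();F=np.array(s["wrist_force"]);print(round(s["t"],2),q.round(2),F.round(1),"knob z mm %.1f y %.1f"%((s["tcp_pos"][2]+.008)*1e3,s["tcp_pos"][1]*1e3),flush=True)
    if F[2]>28: break
for n in("top","side"):
    f=robot.grab_frame(n);np.savez(f"{n}3.npz",**f);cv2.imwrite(f"pics/{n}3.png",f["image"][:,:,::-1]);barangle(f)
```

```text
13.2667 0.40690667373651257 [ 0.66454013 -0.32417904  2.30545471] [ 0.56729749 -0.06287796  0.0919191 ] [ 0.5667476  -0.06286365  0.09161916]
13.52 2.42 [0.6 0.5 4.6] knob z mm 98.9 y -62.8
13.77 2.43 [-1.   0.7  8.2] knob z mm 97.9 y -62.8
14.02 2.44 [-0.9  0.8  8.9] knob z mm 96.6 y -62.7
14.27 2.45 [-1.6  1.6  8.9] knob z mm 95.2 y -62.7
14.52 2.46 [-3.1  0.9 14.1] knob z mm 94.6 y -62.6
14.77 2.47 [-6.3  1.5 21.7] knob z mm 94.2 y -62.6
15.02 2.48 [-9.5  0.6 28.8] knob z mm 93.9 y -62.6
x -30 z 100.9 n 39; x -20 z 100.8 n 39; x -10 z 100.1 n 42; x 0 z 99.6 n 34; 
lid z 8 67.27153142915563
x -30 z 100.8 n 50; x -20 z 100.9 n 51; x -10 z 100.4 n 45; x 0 z 100.3 n 47; x 10 z 100.3 n 44; x 20 z 101.0 n 61; x 30 z 106.0 n 33; x 40 z 100.0 n 35; x 50 z 100.1 n 22; 
lid z 301 67.01455198528689
```

The lid is home: there was a hard stop at 28.8 N, the lid top is at 67.0 mm and the bar is level. Now I'll swing back.

Run:
```python
from h import *
from plant import robot
robot.move_straight(tcp(2.443),vel=.03)
q,off=swing(robot,2.443,0.12,[0,0,0],16,comp=0)
for q in np.arange(.1,-.13,-.02):
    robot.move_straight(tcp(q),vel=.05)
    s=robot.sense();F=np.array(s["wrist_force"]);print(round(s["t"],2),q.round(2),F.round(1),s["tcp_pos"].round(4),flush=True)
    if F@[0,-np.sin(2.443),-np.cos(2.443)]<-99 or np.linalg.norm(F)>14: break
f=robot.grab_frame("side");cv2.imwrite("pics/side4.png",f["image"][:,:,::-1])
```

```text
15.76 2.3 Frad -1.6 Ftan 3.0 Flat -5.0 off [0. 0. 0.] err [ 0.5 -0.1 -0.7]
16.07 2.15 Frad -2.2 Ftan 2.1 Flat -5.2 off [0. 0. 0.] err [ 0.5 -0.4 -0.6]
16.39 2.01 Frad -3.0 Ftan 1.7 Flat -6.0 off [0. 0. 0.] err [ 0.4 -0.5 -0.7]
16.71 1.86 Frad -4.5 Ftan 2.0 Flat -6.6 off [0. 0. 0.] err [ 0.4 -0.3 -1. ]
17.02 1.72 Frad -5.2 Ftan 1.9 Flat -7.1 off [0. 0. 0.] err [ 0.4  0.  -1.3]
17.34 1.57 Frad -5.1 Ftan 1.0 Flat -6.5 off [0. 0. 0.] err [ 0.4  0.3 -1.3]
17.66 1.43 Frad -5.1 Ftan 2.8 Flat -5.5 off [0. 0. 0.] err [ 0.4  1.1 -1.6]
17.98 1.28 Frad -4.3 Ftan 2.9 Flat -6.9 off [0. 0. 0.] err [ 0.3  2.  -1.7]
18.29 1.14 Frad -3.8 Ftan 2.8 Flat -5.6 off [0. 0. 0.] err [ 0.3  2.5 -1.5]
18.61 0.99 Frad -3.5 Ftan 1.8 Flat -6.3 off [0. 0. 0.] err [ 0.4  2.7 -1.3]
18.93 0.85 Frad -1.7 Ftan 2.5 Flat -5.3 off [0. 0. 0.] err [ 0.3  2.7 -1. ]
19.24 0.7 Frad -0.6 Ftan 4.6 Flat -3.9 off [0. 0. 0.] err [ 0.4  2.7 -0.6]
19.56 0.56 Frad 0.5 Ftan 3.5 Flat -4.0 off [0. 0. 0.] err [ 0.4  2.  -0.4]
19.88 0.41 Frad -1.0 Ftan 2.6 Flat -3.8 off [0. 0. 0.] err [ 0.5  0.8 -0.5]
20.19 0.27 Frad 0.1 Ftan 2.9 Flat -4.5 off [0. 0. 0.] err [ 0.5  0.3 -0.5]
20.51 0.12 Frad -0.1 Ftan 3.0 Flat -3.8 off [0. 0. 0.] err [ 0.5 -0.2 -0.6]
20.76 0.1 [4.8 2.9 2. ] [ 0.578  -0.3002  0.1871]
21.01 0.08 [4.2 2.4 3.1] [ 0.5782 -0.3023  0.1851]
21.26 0.06 [4.6 1.8 1.6] [ 0.5782 -0.3044  0.183 ]
21.51 0.04 [5.8 1.6 2.1] [ 0.5784 -0.3064  0.1809]
21.76 0.02 [5.7 1.7 2.6] [ 0.5784 -0.3083  0.1789]
22.01 -0.0 [5.5 2.3 2.6] [ 0.5785 -0.3102  0.1767]
22.26 -0.02 [5.8 2.  1.7] [ 0.5786 -0.312   0.1743]
22.51 -0.04 [5.3 1.2 2.7] [ 0.5787 -0.3139  0.1723]
22.76 -0.06 [6.4 1.4 2.2] [ 0.5788 -0.3155  0.1699]
23.01 -0.08 [5.3 2.  3.4] [ 0.5789 -0.3173  0.1679]
23.26 -0.1 [7.1 1.6 1.3] [ 0.5789 -0.3188  0.1653]
23.51 -0.12 [5.  1.2 3.2] [ 0.579  -0.3204  0.1632]
```

View pics/side4.png

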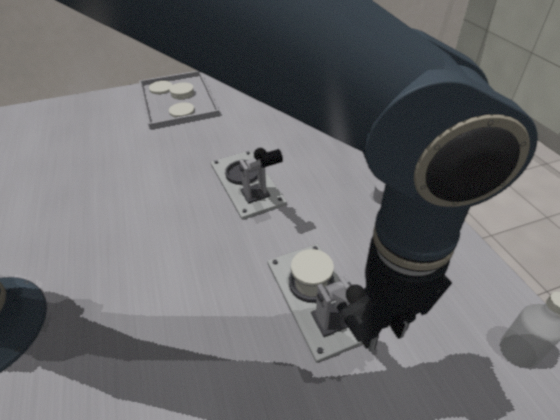

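The arm looks back at its stop, with the foot at (355,295) as at the start. I'll release, retreat and verify.

Run:
```python
from h import *
from plant import robot
robot.grip(1.0)
robot.sleep(.3)
s=robot.sense();print(s["t"],s["opening"],s["wrist_force"])
robot.move_straight(s["tcp_pos"]+[0,0,.13],vel=.12)
robot.goto([.3,-.6,.3],[np.pi,0,YAW])
robot.sleep(.5);print(robot.sense()["t"])
f=robot.grab_frame("top");cv2.imwrite("pics/top5.png",f["image"][:,:,::-1]);barangle(f)
f0=dict(np.load("top.npz"))
for n,g in(("before",f0),("now",f)):
    P=cloud(g);k=g["image"].astype(int).mean(2)
    for box in((150,245,425,460),(180,220,228,250)):
        a,b,c,d=box;m=(k[a:b,c:d]<60)&(P[a:b,c:d,2]>.15);print(n,m.sum(),P[a:b,c:d][m].mean(0).round(4))
```

```text
24.4083 1.001462466898289 [ 0.16786085 -0.60578964  0.77190455]
27.6083

lid z 374 66.83319304175272
before 274 [ 0.5769 -0.3067  0.1953]
before 261 [0.5548 0.0441 0.2015]
now 273 [ 0.5769 -0.3067  0.1953]
now 263 [0.555  0.0445 0.1985]
```

View pics/top5.png

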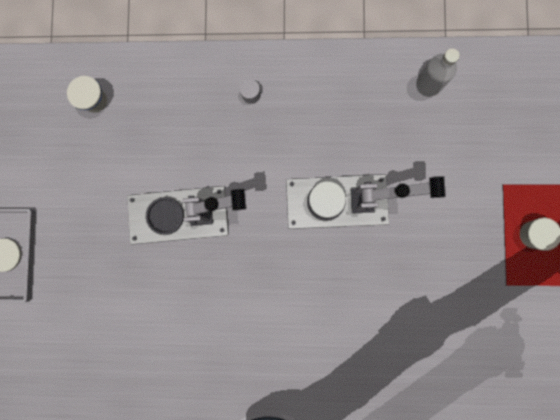

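The top view shows the press arm back at its start (knob at (438,187), same position to 0.1 mm), the lid at 66.8 mm (home), and the spare arm at (239,200) where it began. The robot is clear of everything.

```bash
python3 -c "
from plant import robot
print(robot.close_job())"
```

```text
the job is handed in; nothing more can be done
None
```

The lid is pushed fully home (top measured at 66.8 mm, home is 67), the press arm is back at its open rest and released, the empty press's arm was left alone, and I handed the job in at about 28 s of the 51 s allowed.

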